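# Snap a crate tag shut with the bench pliers

### The arm

A 6-joint arm with a two-finger parallel gripper is mounted at the origin on the work surface. World frame = base frame: x ahead of the robot, y to its left, z up, the work surface at z = 0. Lengths are in m, angles in rad, forces in N, time in s.
With the tool pointing down it reaches from about 0.275 to 0.75 m from the base axis. Payload 10.2 kg.
Tool frame: the origin (TCP) lies midway between the tips of the shut fingers; the grasp point (between the pads) lies 19 mm behind it (env.hold_point_z is the distance from the TCP to the grasp point, in m); x points along the fingers, z is the direction in which the jaws open and shut, and the axes are right-handed (so a half turn about x gives the same grasp; the last joint's range is limited). The gripper opens to 85 mm and grips with 20 to 120 N. Pads are 22 mm wide; open, the fingers measure 114 mm over their backs; the gripper's body (76 mm by 85 mm) begins 54 mm behind the grasp point. The pads swing forward as they close: fully open they stand 13 mm farther back than shut.
Start: joints at [-1.467, 0.313, 1.498, -0, 1.331, -0.223], TCP at [0.169, -0.497, 0.231] pointing down, gripper open.
Joint ranges: [-2.94, 2.94], [-0.97, 2.17], [0.19, 2.56], [-1.23, 4.37], [0.02, 3.11], [-2.88, 2.88]. Speed limits (rad/s): [2.39, 2.39, 3.01, 3.14, 3.14, 3.14].

### API

Orientations are given as a unit quaternion [x, y, z, w].
In Python, from bench import env, kinematics, monitor, eyes, job gives the robot as it stands. The module is installed in compiled form; this text tells all that it offers. Calls block until the motion is done:
- env.reach(position, orientation): joint-space move of the TCP to a pose.
- env.movel(position, velocity=0.15, frame=None, guard=None): straight line of the TCP; frame=None keeps the orientation; velocity is the mean speed in m/s. With guard (N) it stops when the force on the tool has changed by that much, and returns True; else False.
- env.set_joints(angles): joint-space move.
- env.release() and env.close_gripper(effort=None): open the fingers fully, or close them until they stop; effort is the grip in N (None keeps the last).
- env.hold(seconds).
- kinematics.ik(position, orientation): joint angles nearest the present ones, or None.
- monitor.sense(): the state.
- eyes.grab_frame(name): name is "scene" or "top" or "wrist"; returns a dict with "frame" (384x512x3 uint8, red, green, blue), "mtx" (3x3 intrinsics, pixels), "view" (4x4, takes a point from world to camera coordinates). Camera axes: x right, y down, z forward; pixel columns grow to the right and rows downward; lengths in m; the calibration is good to about 2 mm. A picture is of the moment at which its call begins. There is no depth.
A pose or a line that the arm cannot do raises env.MotionError and nothing moves.
- job.hand_in(): hands the job in, once; it reports no verdict.
The state is a dict: "clock": time; "joints": joint angles; "qvel": joint speeds; "joint_efforts": joint torques, N m; "position": TCP position; "ee_rot": TCP orientation; "contact_force": force on the tool from outside, world axes, zero at the start; "ft_torque": the same for the moment, N m; "finger_gap": opening from 0.0 (shut) to 1.0 (fully open).
Only numpy, scipy, OpenCV 4.12 (cv2) and the standard library are available. Lean on these libraries where they do the work, as an engineer would, in place of code of your own. Each camera call takes 0.05 s, during which the arm holds its last target. There are 200 camera calls.

### The job

Two pairs of closing pliers stand on the kitchen counter. One has a folding white crate tag lying in its jaws: press that pair's raised handle down from above until the tag's press stud clicks shut, then let go so that the handle springs back up. Leave the empty pliers alone.

Things in the scene. Friction and masses are not known exactly. Their poses are not given: they have to be found in the camera images.
- tag_pliers_pad (a point): Where to press the pliers that hold the tag: middle of the top of the black grip (100 x 30 mm, 20 thick) on the steel upper arm, 175 mm from its hinge pin. Up: arm slopes 0.5 rad, point 173 mm above the counter. Closed: arm level, grip top 90 mm above the counter; press straight down, the grip slides 26 mm under the finger. Axes with handle up: x level from grip to pin (away from robot), z up.
- tag_pliers (a joint): Angle (rad) of that handle: 0 up, sprung open; 0.5 closed, arm level, firm stop. It springs back to 0 when let go. Nutcracker kind: the pin is at the far end, 80 mm up, on a grey stand 250 x 90 mm fixed to the counter, turned up to 25 degrees; jaws 60 mm from the pin. Pressing at the grip takes about 4 N at first and 10 to 15 N from 0.37, where the jaw meets the stud, until it clicks at about 0.43.
- tag_leaf (a joint): Angle (rad) of the upper leaf of the folding white plastic tag, 36 x 100 mm, which sticks out 80 mm to one side (-y of the pad) of the pliers, its brass press stud (24 mm across) between the jaws. 0: leaf raised 8 mm, stud open. 0.1: leaf flat, stud snapped. It clicks over at about 0.05: short of that it springs back to 0, beyond it goes to 0.1 and stays there.
- empty_pliers (a joint): Angle (rad) of the handle of the other, empty pliers: a bystander of the same make on a stand of its own, with nothing in its jaws, 0.25 to 0.5 m to one side. 0 is up. Must not be pressed.

How it is judged:
By the outcome, as a careful person would: the job done as asked, in the order asked, and still so for the second after the job is handed in, with the robot touching nothing.
It also fails if it takes over 32 s, if anything falls off the work surface, if the arm or the gripper's body presses on something with over 40 N, if the wrist force passes 120 N, or if a joint passes its speed limit or range.

## Working session

There is one attempt and no reset: what is moved stays moved. The work goes in short steps, each a Python script; the robot and the scene stay as the last script left them, time stands still between calls to the robot, and variables do not carry over. Pictures are saved under pics/ and viewed, on a budget of 10 in all, crops included, one or two more only if the job needs it, and the job is handed in when it is done.

```bash
mkdir -p pics
python3 - <<'E'
from bench import env,monitor,eyes
import cv2,numpy as np
for n in ("scene","top"):
    f=eyes.grab_frame(n); np.savez(f"{n}.npz",**f)
    cv2.imwrite(f"pics/{n}0.png",f["frame"][:,:,::-1])
    V=f["view"]; print(n,-V[:3,:3].T@V[:3,3],V[2,:3])
s=monitor.sense(); print(s["clock"],s["position"],s["ee_rot"],s["finger_gap"])
E
```

```text
scene [1.01788112 0.40680182 0.80983731] [-0.44107197 -0.51099758 -0.73779197]
top [ 0.52595069 -0.01790581  0.97056406] [ 0.11460972 -0.02432052 -0.99311285]
0.1 [ 0.16851711 -0.4969857   0.23079318] [ 0.41231561  0.57494054 -0.41168002  0.57442038] 0.9988352896357028
```

View pics/scene0.png

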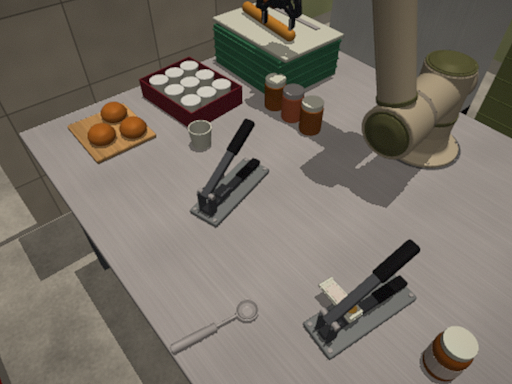

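View pics/top0.png

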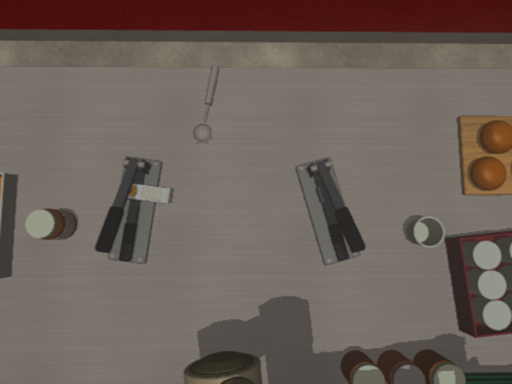

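Scene view: the white tag is at (340,300), in the lower right pliers. In the top view those are the left pliers, with the tag at (150,193), the raised grip at about (112,230) and the pin end at about (137,165). The pliers at (330,210) are empty. I'll enlarge both views to measure.

Run:
```python
import cv2,numpy as np
t=np.load("top.npz")["frame"][145:275,80:180,::-1]; s=np.load("scene.npz")["frame"][230:360,295:425,::-1]
g=lambda a:cv2.resize(np.clip((a/255.)**.6*255,0,255).astype('uint8'),None,fx=4.5 if a is s else 3.4*1.32,fy=4.5,interpolation=cv2.INTER_CUBIC)
t=cv2.resize(np.uint8((t/255.)**.6*255),(400,520),interpolation=cv2.INTER_CUBIC); s=cv2.resize(np.uint8((s/255.)**.6*255),(390,390),interpolation=cv2.INTER_CUBIC)
s=cv2.copyMakeBorder(s,0,130,0,0,cv2.BORDER_CONSTANT)
cv2.imwrite("pics/crop.png",np.hstack([t,s]))
```

```text
(no output)
```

View pics/crop.png

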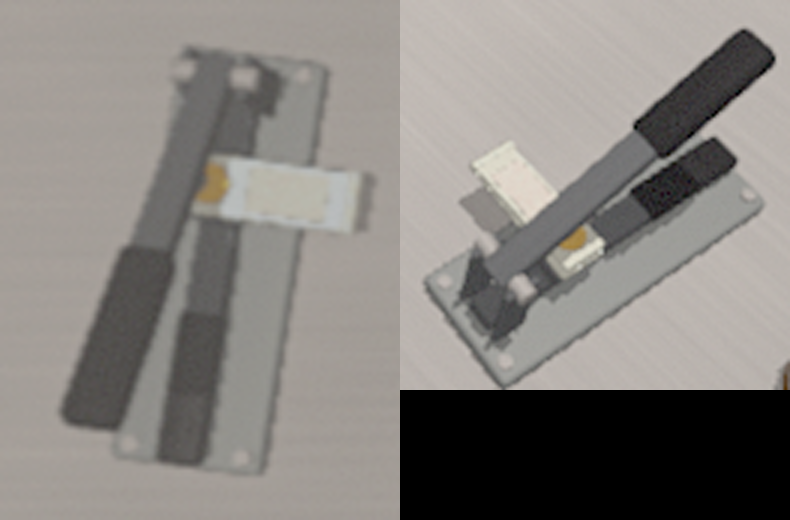

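```bash
cat > geo.py <<'E'
import numpy as np,cv2
def ray(f,uv):
    V=f["view"];R=V[:3,:3];c=-R.T@V[:3,3]
    d=R.T@np.linalg.solve(f["mtx"],[*uv,1.]);return c,d/np.linalg.norm(d)
def plane(f,uv,z):
    c,d=ray(f,uv);return c+d*(z-c[2])/d[2]
def tri(a,ua,b,ub):
    P=[f["mtx"]@f["view"][:3] for f in(a,b)]
    X=cv2.triangulatePoints(*P,np.float64(ua).reshape(2,1),np.float64(ub).reshape(2,1))[:,0];return X[:3]/X[3]
def proj(f,p):
    q=f["mtx"]@(f["view"][:3]@np.append(p,1));return q[:2]/q[2]
E
python3 - <<'E'
from geo import *
np.set_printoptions(precision=4,suppress=True)
T=dict(np.load("top.npz"));S=dict(np.load("scene.npz"))
t=lambda x,y:(80+(x+.5)/4-.5,145+(y+.5)/4-.5); s=lambda x,y:(295+(x-400+.5)/3-.5,230+(y+.5)/3-.5)
for z in(.005,.012):
  a,b,c=[plane(T,t(*p),z) for p in((325,65),(265,472),(115,458))]
  print("edge",z,a,b,c,np.linalg.norm(a-b),np.linalg.norm(b-c))
u=(a-b)[:2]/np.linalg.norm((a-b)[:2]);print("dir",u,"yaw",np.arctan2(u[1],u[0]))
L=tri(T,t(183,70),S,s(522,288));R=tri(T,t(245,77),S,s(487,242));print("pin tri",L,R)
pt=plane(T,t(214,73),.08);ps=plane(S,s(504.5,265),.08);print("pin",pt,ps)
for p in(pt,ps):
  g=p.copy();g[:2]-=.149*u;g[2]=.173;print("pad",g,"top",proj(T,g),"scene",proj(S,g))
for n,f,(x0,y0,x1,y1) in(("top",T,(90,200,125,255)),("scene",S,(370,235,425,283))):
  m=(f["frame"][y0:y1,x0:x1].max(2)<48).astype('uint8')
  k,l,st,ce=cv2.connectedComponentsWithStats(m);i=1+st[1:,4].argmax();print(n,ce[i]+[x0,y0],st[i])
  if n=="top":ct=ce[i]+[x0,y0]
  else:cs=ce[i]+[x0,y0]
print("grip body centre tri",tri(T,ct,S,cs))
E
```

```text
edge 0.005 [0.7039 0.1907 0.005 ] [0.4586 0.221  0.005 ] [0.4675 0.3097 0.005 ] 0.2472196250555022 0.08914721173652293
edge 0.012 [0.7027 0.1892 0.012 ] [0.4591 0.2193 0.012 ] [0.4679 0.3073 0.012 ] 0.24542736968861614 0.0885009257928328
dir [ 0.9925 -0.1226] yaw -0.12286183574325947
pin tri [0.6871 0.2544 0.08  ] [0.6825 0.2189 0.0827]
pin [0.6857 0.2366 0.08  ] [0.6839 0.2369 0.08  ]
pad [0.5378 0.2549 0.173 ] top [108.3636 228.3176] scene [395.8071 256.3872]
pad [0.536  0.2552 0.173 ] top [108.1918 229.2305] scene [396.4993 255.971 ]
top [109.6473 229.0412] [  6   2  29  50 655]
scene [395.9424 260.7525] [  3   5  47  43 816]
grip body centre tri [0.5361 0.2575 0.1594]
```

Run:
```python
from bench import env,monitor,eyes,kinematics
from scipy.spatial.transform import Rotation as Ro
import numpy as np,cv2
s=monitor.sense();p=np.array(s["position"])
env.close_gripper(); 
env.movel([p[0],p[1],.33],velocity=.2)
u=np.array([.9925,-.1226,0]);x=np.array([0,0,-1.])
best=None
for z in(u,-u):
    q=Ro.from_matrix(np.c_[x,np.cross(z,x),z]).as_quat();j=kinematics.ik([.537,.255,.30],q)
    if j is not None:
        c=abs(np.array(j)-monitor.sense()["joints"]).max();print(np.round(j,2),c)
        if best is None or c<best[0]:best=(c,q)
q=best[1];np.save("q.npy",q)
env.reach([.537,.255,.30],q);env.movel([.537,.255,.205],velocity=.15)
s=monitor.sense();print(s["clock"],s["position"],s["contact_force"],s["finger_gap"])
im=[eyes.grab_frame(n)["frame"][:,:,::-1] for n in("scene","top")]
cv2.imwrite("pics/above.png",np.hstack([cv2.resize(im[0][180:370,250:450],(400,380)),cv2.resize(im[1][130:320,40:240],(400,380))]))
```

```text
[0.25 0.44 1.14 0.   1.56 0.37] 1.7137918886707957
[ 0.25  0.44  1.14 -0.    1.56 -2.77] 2.5489376868423927
5.2333 [0.53747608 0.25500682 0.20605217] [-0.13078542  0.59871419  0.83237663] 0.0006484924106792017
```

View pics/above.png

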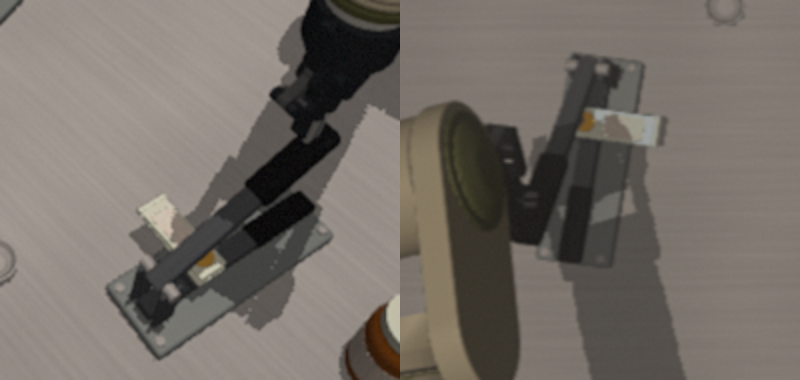

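The shut fingertips are over the grip (scene crop (310,130), grip (295,165)), and the arm is clear of everything. Now I'll press.

Run:
```python
from bench import env,monitor,eyes
import numpy as np,cv2
def rep(t,h=None):
    s=monitor.sense();print(t,h,round(s["clock"],2),np.round(s["position"],4),np.round(s["contact_force"],1))
X,Y=.537,.255
for z in(.15,.125,.115,.110,.105,.100,.096,.0925):
    h=env.movel([X,Y,z],velocity=.06,guard=30);rep(z,h)
    if h:break
im=eyes.grab_frame("scene")["frame"][:,:,::-1]
env.movel([X,Y,.205],velocity=.1);rep("up")
env.movel([X,Y,.30],velocity=.2);env.hold(.3);rep("top")
im2=eyes.grab_frame("scene")["frame"][:,:,::-1]
cv2.imwrite("pics/press.png",np.hstack([cv2.resize(i[180:370,250:450],(400,380)) for i in(im,im2)]))
```

```text
0.15 False 6.4 [0.5372 0.255  0.1504] [-0.1 -0.2  4.4]
0.125 False 6.97 [0.537  0.2551 0.1254] [-2.4 -0.1  6.6]
0.115 False 7.28 [0.5373 0.2553 0.1156] [-0.2  1.9  5.2]
0.11 False 7.53 [0.5375 0.2553 0.1108] [-0.1  2.   6.3]
0.105 False 7.78 [0.5371 0.2553 0.1063] [-4.1  1.9 12. ]
0.1 False 8.03 [0.5371 0.2554 0.1009] [-2.4  3.   7. ]
0.096 False 8.28 [0.5371 0.2554 0.0968] [-2.   2.4  6.3]
0.0925 False 8.53 [0.5371 0.2554 0.0933] [-1.8  2.9  6.3]
up None 9.86 [0.5367 0.2549 0.2042] [-0.9 -0.5  0.5]
top None 10.78 [0.5369 0.255  0.2992] [ 0.6 -0.1 -0.4]
```

View pics/press.png

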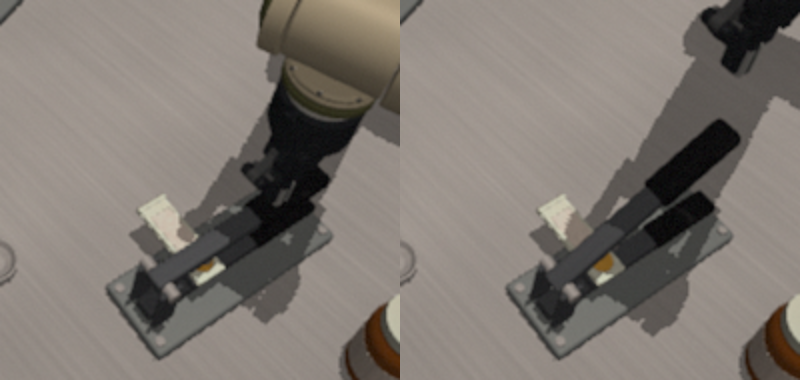

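The force peaked at 12 N at z = 0.106 and then dropped to 7 N, which looks like the click. The right-hand picture shows the handle back up, with its tip at (735,130). I'll move the arm back and compare the tag before and after.

Run:
```python
from bench import env,monitor,eyes
import numpy as np,cv2
env.set_joints([-1.467,.2,1.3,0,1.6,-.223])
o=[]
for n,(x,y) in(("scene",(290,230)),("top",(85,150))):
    a=np.load(n+".npz")["frame"];f=eyes.grab_frame(n);b=f["frame"]
    for i in(a,b):o.append(cv2.resize(np.ascontiguousarray(i[y:y+120,x:x+135,::-1]),None,fx=2.9,fy=2.45,interpolation=cv2.INTER_CUBIC))
cv2.imwrite("pics/cmp.png",np.vstack([np.hstack(o[:2]),np.hstack(o[2:])]))
s=monitor.sense();print(s["clock"],s["position"],s["contact_force"])
```

```text
13.8417 [ 0.1676031  -0.48220272  0.36556098] [-0.38247949 -0.45440636 -0.909475  ]
```

View pics/cmp.png

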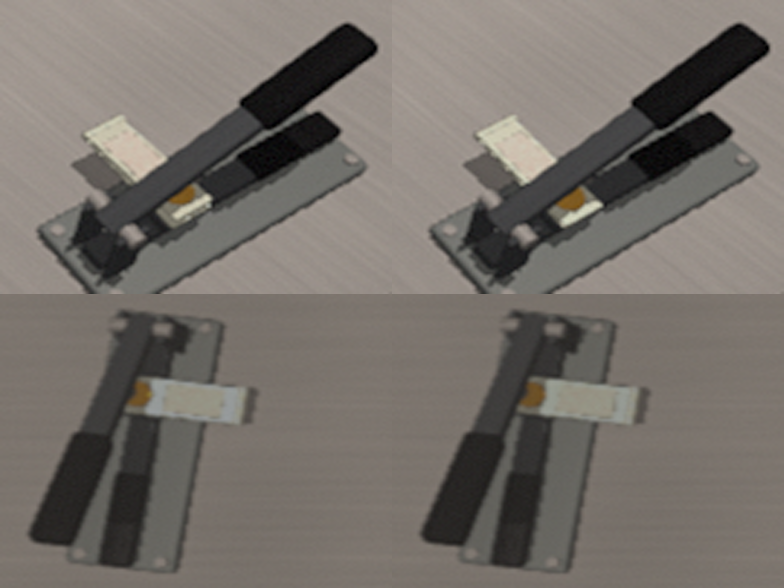

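Scene view: the stud end has dropped (stud at y 193 → 200 in the crop) and the open gap under the leaf is gone, so the leaf is flat. The handle is at its original height in both views. I'll check that the empty pliers are unchanged, then hand in.

Run:
```python
from bench import eyes,job,monitor
import numpy as np
a=np.load("scene.npz")["frame"][115:225,190:272].astype(int);b=eyes.grab_frame("scene")["frame"][115:225,190:272].astype(int)
d=abs(a-b).max(2);print("empty pliers px changed",(d>30).sum());
if (d>30).sum()<60: print(monitor.sense()["clock"]);job.hand_in();print("handed in")
```

```text
empty pliers px changed 21
13.8917
the job is handed in; nothing more can be done
handed in
```

The tag's press stud looks snapped shut, and the handle has sprung back up. I pressed the tag pliers once from above at about (0.537, 0.255), down to z = 0.093, then lifted off and moved the arm clear. I handed in at 13.9 s of the 32 s allowed.

- **Click:** the highest vertical force I read while pressing was 12 N, at z = 0.106. It then fell to about 7 N, which fits the stud clicking over.
- **Tag and handle:** before-and-after pictures show the leaf flat and the handle at its original height in both views.
- **Empty pliers:** only 21 pixels changed in their area of the scene picture, so I take them as not moved.
- **Limits:** the vertical force readings stayed at or below 12 N, and the 30 N stop was never triggered. The arm was touching nothing at hand-in.

No check failed or disagreed. I had no direct reading of the leaf or handle angles, so "snapped" rests on the force drop and the pictures.

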